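Fetch the slide tray from behind the reagent bottles

TASK

Move all three reagent bottles out of the blue rack and stand them on the grey side mat, then take the slide tray from behind them and lay it on the middle of the sloping drying stand, grip bar along the ledge, flat on the slope and resting against the ledge. Then put the bottles back into the rack, each upright in the middle of the pad that has the colour of its cap (they may not have stood there before). Tip no bottle over and leave the staining jar in the rack where it is.

Things in the scene. Friction and masses are not known exactly. Their poses are not given: they have to be found in the camera images.
- yellow_bottle: Loose reagent bottle, amber glass body, paper label, yellow cap; 160 g, 110 mm tall. Body 44 mm in diameter up to 66 mm, neck 26 mm; the cap, 32 mm in diameter, spans 84 to 110 mm above the base: grip it there from above. Origin: centre of its underside, z up. Starts upright in the rack, one bottle to a pad, not always on the pad of its colour.
- red_bottle: Loose reagent bottle, light grey plastic body, paper label, red cap; 160 g, 110 mm tall. Body 44 mm in diameter up to 66 mm, neck 26 mm; the cap, 32 mm in diameter, spans 84 to 110 mm above the base: grip it there from above. Origin: centre of its underside, z up. Starts upright in the rack, one bottle to a pad, not always on the pad of its colour.
- white_bottle: Loose reagent bottle, green glass body, paper label, white cap; 160 g, 110 mm tall. Body 44 mm in diameter up to 66 mm, neck 26 mm; the cap, 32 mm in diameter, spans 84 to 110 mm above the base: grip it there from above. Origin: centre of its underside, z up. Starts upright in the rack, one bottle to a pad, not always on the pad of its colour.
- yellow_pad: Fixed yellow square pad, 74 x 74 x 3 mm, in the front row of the low blue rack: home of the yellow-capped bottle. Origin: centre of its underside, on the rack's floor 5 mm above the bench; the bottle stands on its top, 3 mm above the origin. z up. Rack: 210 x 270 mm, walls 22 mm high, same yaw as the pads.
- red_pad: Fixed red square pad, 74 x 74 x 3 mm, in the front row of the low blue rack: home of the red-capped bottle. Origin: centre of its underside, on the rack's floor 5 mm above the bench; the bottle stands on its top, 3 mm above the origin. z up. The pads lie in one row, 85 mm apart, in any order.
- white_pad: Fixed white square pad, 74 x 74 x 3 mm, in the front row of the low blue rack: home of the white-capped bottle. Origin: centre of its underside, on the rack's floor 5 mm above the bench; the bottle stands on its top, 3 mm above the origin. z up. The rack's back row is 93 mm behind the pads along +x.
- slide_tray: Loose aluminium slide tray, 150 g: plate 76 (x) x 92 (y) x 8 mm with two glass slides and an upright black grip bar along its middle, 12 mm thick (x), 70 mm long (y), top 42 mm above the underside. Origin: centre of its underside, z up; same either way round. Lies on the rack's floor, 5 mm above the bench, close behind the bottles, which block a gripper.
- staining_jar: Loose glass staining jar, purple inside, grey lid, 51 mm in diameter, 56 mm tall, in the rack's back row about 140 mm to the left or right of the slide tray. Origin: centre of its underside. It stays where it is.
- side_mat: Fixed grey fabric mat, the side area, 260 (x) x 110 (y) x 3 mm, on the bench to the left or right of the rack. Origin: centre of its underside, at bench height; its top is 3 mm above. Bottles may stand anywhere on it; three fit in a row along x, 85 mm apart.
- stand_deck: Fixed steel deck of the drying stand, across the rack from the mat: 100 mm up the slope, 130 mm wide, sloping 25 degrees, orange ledge 14 mm high along its low edge. Origin: on the surface, 20 mm above the bench, at the middle of the ledge's inner face; x up the slope (away from the robot), y along the ledge, z square to it. A tray against the ledge has its origin at x = 38 mm, z = 0.

How it is judged (in metres and radians):
On the way, in this order (a step that is already met when the one before it is completed fails the run):
1. all three bottles stand released on the side mat (x of yellow_bottle in the frame of side_mat between -0.13 and 0.13 m and y of yellow_bottle in the frame of side_mat between -0.055 and 0.055 m and z of each of yellow_bottle, red_bottle, white_bottle in the frame of side_mat below 0.009 m and angle between each of yellow_bottle, red_bottle, white_bottle's own z axis and vertical below 0.15 rad and contact force between the fingers and yellow_bottle below 0.5 N and x of red_bottle in the frame of side_mat between -0.13 and 0.13 m and y of red_bottle in the frame of side_mat between -0.055 and 0.055 m and contact force between the fingers and red_bottle below 0.5 N and x of white_bottle in the frame of side_mat between -0.13 and 0.13 m and y of white_bottle in the frame of side_mat between -0.055 and 0.055 m and contact force between the fingers and white_bottle below 0.5 N), for 0.2 s.
2. with the bottles on the mat, the slide tray lies released on the sloping deck against the ledge (all of step 1 and x of slide_tray in the frame of stand_deck between 0.03 and 0.046 m and y of slide_tray in the frame of stand_deck between -0.022 and 0.022 m and z of slide_tray in the frame of stand_deck between -0.005 and 0.005 m and angle between the z axis of slide_tray and the z axis of stand_deck, either way round below 0.1 rad and angle between the x axis of slide_tray and the x axis of stand_deck, either way round below 0.15 rad and contact force between the fingers and slide_tray below 0.5 N), for 0.2 s.
At the end, for the whole second after the job is handed in: Tray flat on the deck (5 mm, 0.1 rad), edge within 8 mm of the ledge, 22 mm of its middle, 0.15 rad of square; each bottle upright (0.1 rad) on the pad of its cap's colour, within 15 mm of the centre; jar moved less than 15 mm; all released and at rest (x of slide_tray in the frame of stand_deck between 0.03 and 0.046 m and y of slide_tray in the frame of stand_deck between -0.022 and 0.022 m and z of slide_tray in the frame of stand_deck between -0.005 and 0.005 m and angle between the z axis of slide_tray and the z axis of stand_deck, either way round below 0.1 rad and angle between the x axis of slide_tray and the x axis of stand_deck, either way round below 0.15 rad and contact force between the fingers and slide_tray below 0.5 N and linear speed of each of slide_tray, yellow_bottle, red_bottle, white_bottle below 0.02 m/s and horizontal distance between yellow_bottle and yellow_pad below 0.015 m and z of yellow_bottle in the frame of yellow_pad below 0.009 m and angle between each of yellow_bottle, red_bottle, white_bottle's own z axis and vertical below 0.1 rad and horizontal distance between red_bottle and red_pad below 0.015 m and z of red_bottle in the frame of red_pad below 0.009 m and horizontal distance between white_bottle and white_pad below 0.015 m and z of white_bottle in the frame of white_pad below 0.009 m and distance of staining_jar from where it was at the start of the episode below 0.015 m); the robot touches nothing.
It fails at once if a bottle is tipped over (angle between any of yellow_bottle, red_bottle, white_bottle's own z axis and vertical above 0.6 rad).
It fails at once if the staining jar is moved more than 15 mm (distance of staining_jar from where it was at the start of the episode above 0.015 m).
It also fails if it takes over 139 s, if anything falls off the work surface, if the arm or the gripper's body presses on something with over 40 N, if the wrist force passes 120 N, or if a joint passes its speed limit or range.

ROBOT

A 6-joint arm with a two-finger parallel gripper is mounted at the origin on the work surface. World frame = base frame: x ahead of the robot, y to its left, z up, the work surface at z = 0. Lengths are in m, angles in degrees, forces in N, time in s.
With the tool pointing down it reaches from about 0.25 to 0.725 m from the base axis. Payload 9.7 kg.
Tool frame: the origin (TCP) lies on the mounting face of the last link; the fingertips stand 173 mm ahead of it and the grasp point (between the pads) lies 155 mm ahead of it; z points along the fingers, y is the line along which they close (so a half turn about z gives the same grasp; the last joint's range is limited). The gripper opens to 85 mm and grips with 20 to 120 N. Pads are 22 mm wide; open, the fingers measure 114 mm over their backs; the gripper's body (76 mm by 85 mm) begins 54 mm behind the grasp point. The pads swing forward as they close: fully open they stand 13 mm farther back than shut.
Start: joints at [65.489, 4.979, 10.078, 95.1, 0, 90], TCP at [0.228, 0.5, 0.405] pointing down, gripper open.
Joint ranges: [-179.16, 179.16], [-48.56, 103.87], [-65.8, 70.77], [-126.05, 130.52], [-82.76, 87.17], [-180, 180]. Speed limits (degrees/s): [127.2, 127.2, 147.25, 180, 180, 180].

INTERFACE

Orientations are given as [roll, pitch, yaw] about the fixed x, y, z axes, in that order (R = Rz(yaw) Ry(pitch) Rx(roll)).
In Python, from workcell import bot, camera, camera_model, outline_of, pinpoint gives the robot as it stands.
- The arm moves only by the tool move_arm, never from a script. Its arguments are lists of equal length, an entry for each row: "jaw": the closure, from 0 (fully open) to 1 (shut); "delta_pos": the shift along the world's x, y, z in m, a list of three; "yaw": the turn about the world's z in rad. In form: {"jaw": [jaw, ...], "delta_pos": [[dx, dy, dz], ...], "yaw": [yaw, ...]}. A call has 1 to 10 rows; each row shifts and turns the commanded pose from where the row before left it; what a row does not reach is not made up. A row lasts 1/12 s, in which the tool goes at most 41.7 mm and 7.16 degrees, less where a joint would pass 70% of its speed; a pose out of reach is approached as far as the arm can. A call with a gripper value outside its range is refused whole. The fingers move at their own pace and stop on an object; "force" is the grip in N (left out, the last holds). Time passes only in rows, so rows that do not move let the fingers close. It gives the time, the measured TCP pose, the force, the opening and the grip force at its end, in the units of the state.
- bot.get_obs(): the state, without advancing time (a new reading comes with each control period).
- camera(name): name is "side" or "top"; returns the picture (400x640x3 uint8, red, green, blue); there is no depth.
- camera_model(name): a dict with "fx", "fy", "cx", "cy" (pixels), "R" (3x3) and "t" (3): a world point X has camera coordinates R X + t. Camera axes: x right, y down, z forward; pixel columns grow to the right and rows downward; lengths in m; the calibration is good to about 2 mm. A picture is of the moment at which its call begins. camera_model takes no time and is no camera call.
- bot.job_done(): hands the job in; it is judged then, once.
Trained networks look in the newest picture that a camera, given by its name, has taken for a name from the list of things; names that differ only in an ending like _2 or _b are one class to them, and where a whole thing is asked for, a point or a joint stands for the part that bears it (a point fixed in the world has none). Each returns a list of dicts, best first, with "confidence" (0 to 1); they miss things now and then, are a little off and sometimes report something else, mostly with a low value. They report only what shows in the picture. A call takes as long as a camera call.
- outline_of(camera, thing): "mask" (400x640 bool, what is visible of it) and "xy" ([column, row] in pixels, amid what is visible of it).
- pinpoint(camera, thing): "xy" ([column, row] in pixels: a listed point, or the origin of a listed thing).
The state is a dict: "time": time; "q": joint angles; "qd": joint speeds; "joint_efforts": joint torques, N m; "ee_pos": TCP position; "tcp_rot": TCP orientation; "wrist_force": force on the tool from outside, world axes, zero at the start; "torque": the same for the moment, N m; "opening": finger opening in m; "grasp_force": force on a finger pad.
Only numpy, scipy, OpenCV 4.12 (cv2) and the standard library are available. Lean on these libraries where they do the work, as an engineer would, in place of code of your own. Each camera call takes 0.05 s, during which the arm holds its last target. There are 200 camera calls.

## Working session

There is one attempt and no reset: what is moved stays moved. The work goes in short steps, Python scripts to look and compute and a tool call to move; the robot and the scene stay as the last step left them, time stands still between calls to the robot, and variables do not carry over. Pictures are saved under pics/ and viewed, at most 14 in all, crops included, and the job is handed in when it is done.

Besides the shell and the picture viewer there is one more tool, called after "Request:" as name(argument=value, ...), one argument or row to a line, values as JSON. move_arm: Moves the arm, as the interface text tells. Its arguments: {"type":"object","properties":{"jaw":{"type":"array"},"delta_pos":{"type":"array"},"yaw":{"type":"array"},"force":{"type":"number"}},"required":["jaw","delta_pos","yaw"]}

```bash
ls; mkdir -p pics
cat > h.py <<'E'
import numpy as np, cv2
from workcell import bot, camera, camera_model, outline_of, pinpoint
def save(n,f,crop=None):
    im=camera(n)
    cv2.imwrite('pics/'+f,im[:,:,::-1]); return im
def ray(n,xy):
    m=camera_model(n);R=np.array(m['R']);t=np.array(m['t'])
    d=R.T@np.array([(xy[0]-m['cx'])/m['fx'],(xy[1]-m['cy'])/m['fy'],1.]);return -R.T@t,d/np.linalg.norm(d)
def atz(n,xy,z):
    c,d=ray(n,xy);return c+d*(z-c[2])/d[2]
def tri(a,b):
    (c1,d1),(c2,d2)=ray('top',a),ray('side',b)
    A=np.stack([d1,-d2],1);s=np.linalg.lstsq(A,c2-c1,rcond=None)[0]
    p,q=c1+s[0]*d1,c2+s[1]*d2
    return (p+q)/2,np.linalg.norm(p-q)
def proj(n,X):
    m=camera_model(n);p=np.array(m['R'])@np.array(X)+np.array(m['t']);return np.array([m['fx']*p[0]/p[2]+m['cx'],m['fy']*p[1]/p[2]+m['cy']])
E
python3 - <<'E'
from h import *
np.set_printoptions(precision=4,suppress=True)
a=save('top','t0.png');b=save('side','s0.png')
cv2.imwrite('pics/a0.png',a[:,:,::-1])
for n in ['top','side']:
    print(n,ray(n,(320,200)))
for k in ['yellow_bottle','red_bottle','white_bottle','yellow_pad','red_pad','white_pad','slide_tray','staining_jar','side_mat','stand_deck']:
    p=[pinpoint(n,k)[:2] for n in ['top','side']]
    print(k,[[(np.round(x['xy'],1).tolist(),round(x['confidence'],2)) for x in q] for q in p], tri(p[0][0]['xy'],p[1][0]['xy']) if p[0] and p[1] else None)
print(bot.get_obs())
E
```

```text
pics
top (array([0.4327, 0.0002, 1.0366]), array([ 0.1028,  0.0195, -0.9945]))
side (array([0.3977, 0.6852, 0.6307]), array([ 0.1547, -0.7652, -0.6249]))
yellow_bottle [[([367.7, 211.5], 0.91)], [([338.3, 200.8], 0.79)]] (array([ 0.51  , -0.0849,  0.0066]), np.float64(0.0069306021924251315))
red_bottle [[([290.4, 213.1], 0.67)], [([324.1, 251.3], 0.58), ([334.2, 225.1], 0.36)]] (array([ 0.5104,  0.0863, -0.0013]), np.float64(0.0010651984376285478))
white_bottle [[([327.1, 215.9], 0.82)], [([333.8, 222.6], 0.75)]] (array([0.5031, 0.0047, 0.0127]), np.float64(0.0009163246519111293))
yellow_pad [[([469.9, 245.6], 0.65), ([328.8, 209.9], 0.62)], [([332.7, 224.8], 0.55)]] (array([ 0.5034, -0.3979, -0.3488]), np.float64(0.1291325857608958))
red_pad [[([368.5, 208.7], 0.85)], [([339.2, 204.2], 0.59)]] (array([ 0.5125, -0.0881, -0.0065]), np.float64(0.01635125129573499))
white_pad [[([288.5, 214.7], 0.77)], [([327.5, 250.9], 0.69)]] (array([0.5043, 0.0897, 0.005 ]), np.float64(0.005211025363642477))
slide_tray [[([292.3, 177.0], 0.83)], [([287.2, 242.2], 0.78)]] (array([0.5925, 0.0823, 0.006
[... 247 characters left out ...]
340.1], 0.96)]] (array([ 0.4678,  0.2872, -0.02  ]), np.float64(0.007546432677687099))
stand_deck [[([469.0, 248.4], 0.7)], [([375.4, 154.6], 0.85)]] (array([ 0.4331, -0.3005,  0.019 ]), np.float64(0.0015024121640891026))
{'time': 1.1, 'q': array([65.487 ,  4.9797, 10.0782, 95.0978, -0.0006, 90.0015]), 'qd': array([ 0.0701,  0.1256, -0.0265,  0.1045,  0.0439, -0.0584]), 'joint_efforts': array([  0.0016, -52.011 ,  46.4869,   0.0017,   0.0001,   0.    ]), 'ee_pos': array([0.2282, 0.5004, 0.4047]), 'tcp_rot': array([179.9993,   0.0006, 155.4855]), 'wrist_force': array([-0.1984, -0.3716,  0.2141]), 'torque': array([ 0.0607, -0.048 , -0.0548]), 'grasp_force': 0.0, 'opening': 0.08566199329820554}
```

View pics/t0.png

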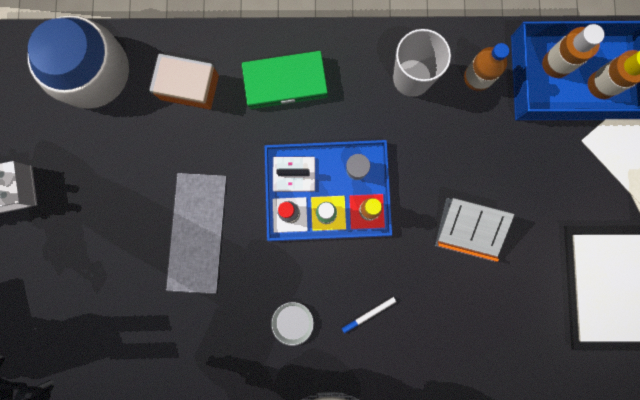

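View pics/s0.png

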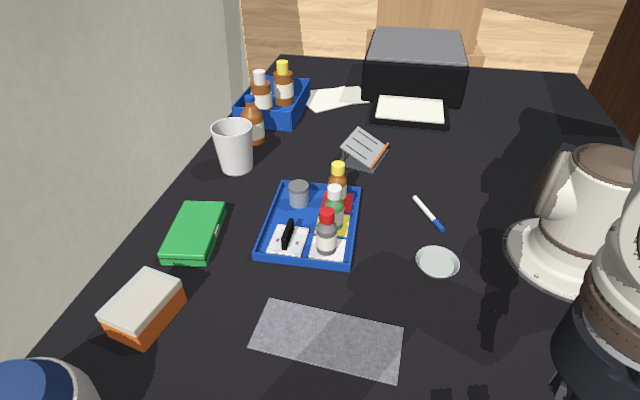

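The top view shows red on the white pad (288,211), white on the yellow pad (326,211) and yellow on the red pad (372,208). The tray is at (294,174), the jar at (358,166), the mat on the left at (197,233), and the stand on the right at (475,230) with its ledge at (467,252). The side view agrees. Next I'll refine these positions with colour masks.

Run:
```python
from h import *
np.set_printoptions(precision=4,suppress=True)
T=cv2.imread('pics/t0.png');S=cv2.imread('pics/s0.png')
big=cv2.resize(T[130:270,255:535],None,fx=2.8,fy=2.8,interpolation=cv2.INTER_CUBIC);cv2.imwrite('pics/c0.png',big)
big=cv2.resize(S[115:275,250:410],None,fx=3.7,fy=3.7,interpolation=cv2.INTER_CUBIC);cv2.imwrite('pics/c1.png',big)
def rect(mask):
    c,_=cv2.findContours(mask.astype(np.uint8),0,2);c=max(c,key=cv2.contourArea);return c
camera('top');camera('side')
for k in ['side_mat','stand_deck','yellow_pad','red_pad','white_pad','slide_tray','staining_jar','yellow_bottle']:
  for n in ['top','side']:
    o=outline_of(n,k)
    for x in o[:1]:
        c=rect(x['mask']);r=cv2.minAreaRect(c);a=cv2.approxPolyDP(c,4,True)[:,0]
        z={'side_mat':.003,'slide_tray':.013}.get(k,.008)
        print(k,n,round(x['confidence'],2),'area',x['mask'].sum(),a.tolist())
        if k!='stand_deck':print('   world',atz(n,r[0],z)[:2],[atz(n,p,z)[:2].round(3).tolist() for p in a] if len(a)<7 else '')
hsv=cv2.cvtColor(T,cv2.COLOR_BGR2HSV)
m=(abs(hsv[...,0].astype(int)-112)<10)&(hsv[...,1]>150)&(hsv[...,2]>60);m[:130]=0;m[250:]=0;m[:,:250]=0;m[:,400:]=0
c=rect(m);a=cv2.boxPoints(cv2.minAreaRect(c));print('rack',a,[atz('top',p,.022)[:2] for p in a])
```

```text
side_mat top 0.7 area 5877 [[178, 173], [167, 289], [216, 292], [225, 177]]
   world [0.4681 0.2936] [[0.601, 0.338], [0.346, 0.354], [0.339, 0.247], [0.592, 0.233]]
side_mat side 0.74 area 918 [[322, 206], [317, 250], [330, 255], [336, 250], [335, 210]]
   world [0.5173 0.0245] [[0.544, -0.061], [0.525, 0.09], [0.494, 0.099], [0.484, 0.081], [0.509, -0.052]]
stand_deck top 0.87 area 3115 [[453, 199], [438, 243], [497, 259], [512, 214]]
stand_deck side 0.93 area 1026 [[356, 127], [341, 147], [371, 167], [387, 143]]
yellow_pad top 0.75 area 752 [[311, 198], [313, 229], [345, 226], [342, 196]]
   world [0.5113 0.0028] [[0.544, 0.04], [0.475, 0.036], [0.482, -0.034], [0.548, -0.028]]
yellow_pad side 0.58 area 135 [[347, 216], [339, 235], [347, 233]]
   world [0.4756 0.0078] [[0.476, -0.03], [0.485, 0.039], [0.468, 0.029]]
red_pad top 0.85 area 761 [[350, 196], [351, 228], [385, 225], [383, 212], [369, 220], [358, 210], [367, 197], [382, 203], [381, 194]]
   world [ 0.5149 -0.0841] 
red_pad side 0.47 area 155 [[350, 193], [344, 205], [347, 212]]
   world [ 0.4808 -0.0815] [[0.482, -0.121
[... 1101 characters left out ...]
38, -0.056], [0.547, -0.039], [0.521, 0.097], [0.496, 0.104], [0.484, 0.083], [0.514, -0.053]]
yellow_bottle top 0.62 area 395 [[378, 200], [363, 201], [360, 215], [375, 218], [381, 211]]
   world [ 0.5199 -0.0897] [[0.539, -0.108], [0.537, -0.074], [0.506, -0.068], [0.499, -0.1], [0.514, -0.114]]
yellow_bottle side 0.58 area 420 [[335, 160], [329, 183], [342, 186], [344, 201], [344, 163]]
   world [ 0.5224 -0.1686] [[0.546, -0.267], [0.543, -0.153], [0.507, -0.147], [0.492, -0.085], [0.518, -0.256]]
rack [[262.7492 144.6064]
 [387.4171 139.3014]
 [391.5129 235.5526]
 [266.8451 240.8577]] [array([0.6609, 0.1465]), array([ 0.6719, -0.1288]), array([ 0.4601, -0.134 ]), array([0.4493, 0.1348])]
```

View pics/c0.png

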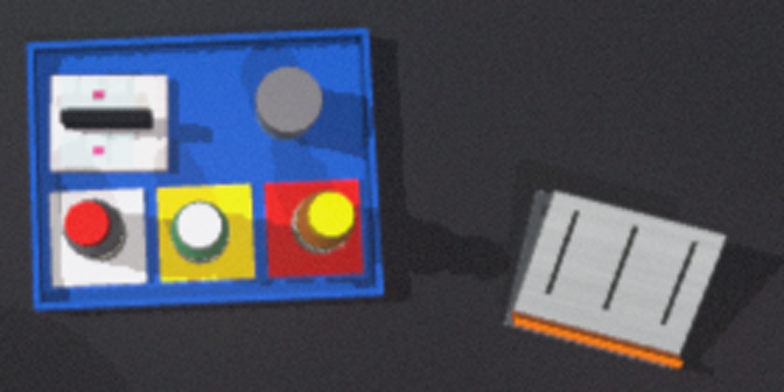

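View pics/c1.png

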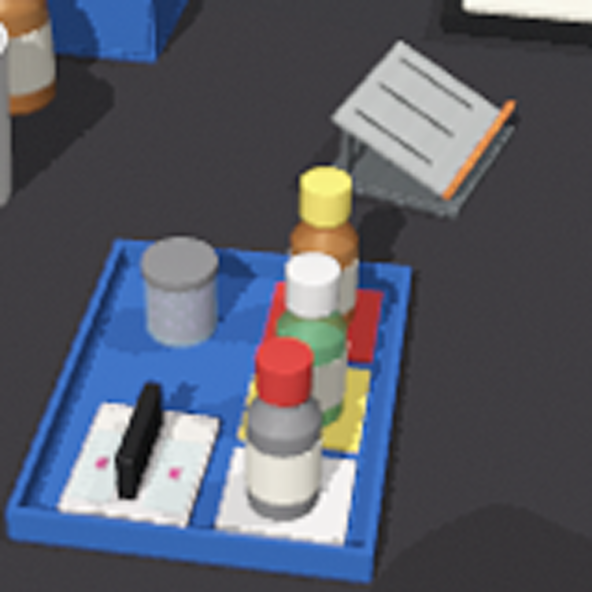

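Run:
```python
from h import *
from scipy.optimize import least_squares
np.set_printoptions(precision=4,suppress=True)
I={'top':cv2.imread('pics/t0.png'),'side':cv2.imread('pics/s0.png')}
reg={'top':(250,190,400,240),'side':(310,155,365,235)}
H={n:cv2.cvtColor(I[n],cv2.COLOR_BGR2HSV).astype(int) for n in I}
def blob(n,f,reg):
    h,s,v=[H[n][...,i] for i in range(3)];m=f(h,s,v);x0,y0,x1,y1=reg;k=np.zeros_like(m);k[y0:y1,x0:x1]=m[y0:y1,x0:x1]
    N,L,st,c=cv2.connectedComponentsWithStats(k.astype(np.uint8));i=1+st[1:,4].argmax();return L==i,c[i],st[i]
cols={'red':(lambda h,s,v:((h<6)|(h>174))&(s>140)&(v>100),(275,198,302,225),(312,200,345,230)),
'yellow':(lambda h,s,v:(abs(h-29)<5)&(s>120)&(v>150),(355,194,385,220),(325,158,352,182)),
'white':(lambda h,s,v:(s<50)&(v>150),(314,198,340,225),(324,180,345,200))}
for k,(f,a,b) in cols.items():
    m1,c1,s1=blob('top',f,a);m2,c2,s2=blob('side',f,b)
    print(k,c1,s1,c2,s2)
    p=atz('top',c1,.116);print('  topview@.116',p[:2],'tri',tri(c1,c2))
# tray bar top
bar=lambda h,s,v:(v<45)
for n,r in [('top',(274,160,314,188)),('side',(275,215,303,252))]:
    m,c,s=blob(n,bar,r);print('bar',n,c,s,cv2.minAreaRect(np.argwhere(m)[:,::-1].astype(np.float32)));
    if n=='top':print(atz('top',c,.045))
# deck fit
org=lambda h,s,v:(h>5)&(h<18)&(s>150)&(v>120)
L={}
for n,r in [('top',(430,235,505,270)),('side',(360,135,395,172))]:
    m,c,s=blob(n,org,r);L[n]=cv2.boxPoints(cv2.minAreaRect(np.argwhere(m)[:,::-1].astype(np.float32)));print('ledge',n,c,L[n])
top=[[453,199],[438,243],[497,259],[512,214]];side=[[356,127],[341,147],[371,167],[387,143]]
a=np.radians(25)
def deck(P,x,y,z=0):
    X,Y,yw,Z=P;l=np.array([x*np.cos(a)-z*np.sin(a),y,x*np.sin(a)+z*np.cos(a)]);c,s=np.cos(yw),np.sin(yw)
    return np.array([X+c*l[0]-s*l[1],Y+s*l[0]+c*l[1],Z+l[2]])
def res(P,full=False):
    r=[]
    # corner order: upleft, lowleft, lowright, upright (top). side: [356,127]=upright? far right
    for (x,y),t in zip([(.1,.065),(P[4],.065),(P[4],-.065),(.1,-.065)],top): r.append(proj('top',deck(P[:4],x,y))-t)
    for (x,y),t in zip([(.1,-.065),(.1,.065),(P[5],.065),(P[5],-.065)],side): r.append(proj('side',deck(P[:4],x,y))-t)
    return np.concatenate(r)
s=least_squares(res,[.43,-.3,-.2,.02,0.01,0.01]);print(s.x,np.degrees(s.x[2]),s.fun.round(1))
cc=deck(s.x[:4],0,0);print('ledge mid proj',proj('top',cc),proj('side',cc),[proj('top',deck(s.x[:4],0,y,.014)) for y in(-.065,.065)])
```

```text
red [285.785 209.525] [278 202  16  16 200] [326.0549 214.2824] [319 200  15  25 255]
  topview@.116 [0.5092 0.0857] tri (array([0.5081, 0.0864, 0.1067]), np.float64(0.003594150337664548))
yellow [372.5837 206.4641] [365 199  16  16 209] [337.372 167.939] [331 160  14  16 164]
  topview@.116 [ 0.5148 -0.0854] tri (array([ 0.5138, -0.0866,  0.1043]), np.float64(0.004136463268162089))
white [325.6009 210.1455] [318 202  16  17 213] [335.0398 191.3386] [327 183  18  17 251]
  topview@.116 [0.5077 0.0072] tri (array([0.505 , 0.007 , 0.1063]), np.float64(0.007116588809031309))
bar top [293. 174.] [289 174   9   1   9] ((293.0, 174.0), (8.0, 0.0), 180.0)
[0.5913 0.0775 0.045 ]
bar side [287.3131 233.8838] [281 219  13  31 198] ((287.1780700683594, 233.6917724609375), (7.841756820678711, 30.89886474609375), 20.556045532226562)
ledge top [468.249  251.3636] [[437.123  245.2154]
 [438.2769 240.9846]
 [498.6923 257.4615]
 [497.5385 261.6923]]
ledge side [379.5614 154.5439] [[369.8461 167.2308]
 [387.0769 141.3846]
 [388.923  142.6154]
 [371.6922 168.4615]]
[ 0.4289 -0.2973 -0.2402  0.0205 -0.0023 -0.0047] -13.763614256068252 [-1.1  1.1 -0.2  0.8  0.2 -0.8  1.4  0.8  0.5 -1.5 -1.4 -1.1 -0.1  0.3
 -1.6  2.2]
ledge mid proj [467.7519 250.0153] [377.0716 154.9071] [array([499.1276, 260.0798]), array([438.8945, 245.4844])]
```

Request:
move_arm(
  jaw=[0.4,0.4,0.4,0.4,0.4,0.4,0.4,0.4,0.4,0.4],
  delta_pos=[
    [0.02,-0.0296,-0.005],
    [0.02,-0.0296,-0.005],
    [0.02,-0.0296,-0.005],
    [0.02,-0.0296,-0.005],
    [0.02,-0.0296,-0.005],
    [0.02,-0.0296,-0.005],
    [0.02,-0.0296,-0.005],
    [0.02,-0.0296,-0.005],
    [0.02,-0.0296,-0.005],
    [0.02,-0.0296,-0.005],
  ],
  yaw=[-0.0791,-0.0791,-0.0791,-0.0791,-0.0791,-0.0791,-0.0791,-0.0791,-0.0791,-0.0791],
  force=30,
)

```text
time: 2.83
ee_pos: [0.4287, 0.2028, 0.3547]
tcp_rot: [180.0, -0.0, 109.9]
wrist_force: [0.9, 0.7, 0.3]
opening: 0.0513
grasp_force: 0.0
```

Request:
move_arm(
  jaw=[0.4,0.4,0.4,0.4,0.4,0.4,0.4],
  delta_pos=[
    [0.02,-0.0296,-0.005],
    [0.02,-0.0296,-0.005],
    [0.02,-0.0296,-0.005],
    [0.02,-0.0296,-0.005],
    [0,0,0],
    [0,0,0],
    [0,0,0],
  ],
  yaw=[-0.0791,-0.0791,-0.0791,-0.0791,0,0,0],
)

```text
time: 3.42
ee_pos: [0.5081, 0.086, 0.3347]
tcp_rot: [-180.0, -0.0, 92.0]
wrist_force: [-0.2, 0.3, 0.1]
opening: 0.0514
grasp_force: 0.0
```

Request:
move_arm(
  jaw=[0.4,0.4,0.4,0.4,0.4,1,1,1,1,1],
  delta_pos=[
    [0,0,-0.02],
    [0,0,-0.02],
    [0,0,-0.02],
    [0,0,-0.018],
    [0,0,0],
    [0,0,0],
    [0,0,0],
    [0,0,0],
    [0,0,0],
    [0,0,0],
  ],
  yaw=[0,0,0,0,0,0,0,0,0,0],
)

```text
time: 4.25
ee_pos: [0.5085, 0.0862, 0.2579]
tcp_rot: [179.9, -0.0, 92.1]
wrist_force: [-0.6, -0.4, 4.4]
opening: 0.0315
grasp_force: 30.4
```

Request:
move_arm(
  jaw=[1,1,1,1,1,1,1,1,1,1],
  delta_pos=[
    [0,0,0.02],
    [0,0,0.02],
    [0,0,0.02],
    [0.002,0.01,0.02],
    [0.007,0.032,0],
    [0.007,0.032,0],
    [0.007,0.032,0],
    [0.007,0.032,0],
    [0.007,0.032,0],
    [0.007,0.032,0],
  ],
  yaw=[0,0,0,0,0,0,0,0,0,0],
)

```text
time: 5.08
ee_pos: [0.5523, 0.2896, 0.3368]
tcp_rot: [180.0, -0.0, 92.0]
wrist_force: [0.4, -0.4, -1.3]
opening: 0.0311
grasp_force: 30.3
```

Request:
move_arm(
  jaw=[1,1,1,1,1,1,1,1,1],
  delta_pos=[
    [0,0,0],
    [0,0,-0.02],
    [0,0,-0.02],
    [0,0,-0.02],
    [0,0,-0.014],
    [0,0,-0.006],
    [0,0,-0.004],
    [0,0,0],
    [0,0,0],
  ],
  yaw=[0,0,0,0,0,0,0,0,0],
)

```text
time: 5.83
ee_pos: [0.5524, 0.288, 0.2537]
tcp_rot: [179.9, -0.0, 92.0]
wrist_force: [-0.6, 1.1, -1.7]
opening: 0.0315
grasp_force: 30.6
```

Request:
move_arm(
  jaw=[1,1,0.4,0.4,0.4,0.4,0.4,0.4,0.4,0.4],
  delta_pos=[
    [0,0,-0.0015],
    [0,0,0],
    [0,0,0],
    [0,0,0],
    [0,0,0],
    [0,0,0],
    [0,0,0.02],
    [0,0,0.02],
    [0,0,0.02],
    [0,0,0.025],
  ],
  yaw=[0,0,0,0,0,0,0,0,0,0],
)

```text
time: 6.67
ee_pos: [0.552, 0.2879, 0.3361]
tcp_rot: [-179.9, 0.0, 92.0]
wrist_force: [-0.0, -0.1, -0.1]
opening: 0.0517
grasp_force: 0.0
```

Request:
move_arm(
  jaw=[0.4,0.4,0.4,0.4,0.4,0.4,0.4,0.4,0.4,0.4],
  delta_pos=[
    [-0.005,-0.031,0],
    [-0.005,-0.031,0],
    [-0.005,-0.031,0],
    [-0.005,-0.031,0],
    [-0.005,-0.031,0],
    [-0.005,-0.031,0],
    [-0.005,-0.031,0],
    [-0.005,-0.032,0],
    [-0.005,-0.032,0],
    [0,0,0],
  ],
  yaw=[0,0,0,0,0,0,0,0,0,0],
)

```text
time: 7.5
ee_pos: [0.5063, 0.0032, 0.3365]
tcp_rot: [180.0, 0.1, 91.8]
wrist_force: [-0.5, -0.1, -0.6]
opening: 0.0512
grasp_force: 0.0
```

Run:
```python
from h import *
save('side','s1.png')
```

```text
(no output)
```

View pics/s1.png

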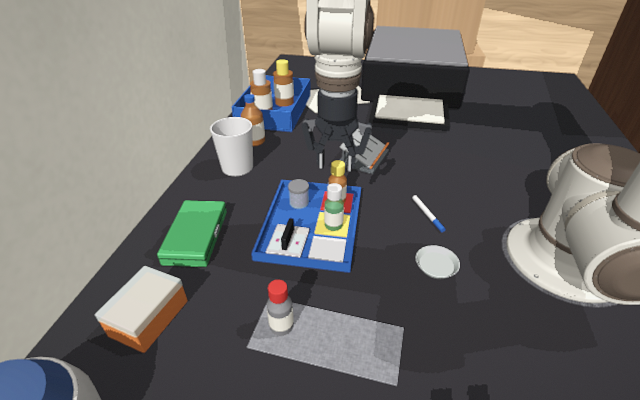

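The red bottle stands on the mat at (280,325), and the gripper is above the white bottle.

Request:
move_arm(
  jaw=[0.4,0.4,0.4,0.4,0.4,1,1,1,1,1],
  delta_pos=[
    [0,0,-0.02],
    [0,0,-0.02],
    [0,0,-0.02],
    [0,0,-0.0195],
    [0,0,0],
    [0,0,0],
    [0,0,0],
    [0,0,0],
    [0,0,0],
    [0,0,0],
  ],
  yaw=[0,0,0,0,0,0,0,0,0,0],
)

```text
time: 8.38
ee_pos: [0.5074, 0.0071, 0.2576]
tcp_rot: [179.9, -0.0, 92.0]
wrist_force: [-0.3, -0.1, 1.8]
opening: 0.0311
grasp_force: 30.3
```

Request:
move_arm(
  jaw=[1,1,1,1,1,1,1,1,1,1],
  delta_pos=[
    [0,0,0.02],
    [0,0,0.02],
    [0,0,0.02],
    [0,0.01,0.02],
    [-0.005,0.034,0],
    [-0.005,0.034,0],
    [-0.005,0.034,0],
    [-0.005,0.034,0],
    [-0.005,0.034,0],
    [-0.005,0.034,0],
  ],
  yaw=[0,0,0,0,0,0,0,0,0,0],
)

```text
time: 9.22
ee_pos: [0.4766, 0.2226, 0.3372]
tcp_rot: [180.0, -0.0, 92.0]
wrist_force: [1.0, -0.1, -0.8]
opening: 0.0312
grasp_force: 30.4
```

Request:
move_arm(
  jaw=[1,1,1,1,1,1,1,1,1,1],
  delta_pos=[
    [-0.005,0.036,0],
    [-0.004,0.036,0],
    [0,0,0],
    [0,0,-0.02],
    [0,0,-0.02],
    [0,0,-0.02],
    [0,0,-0.014],
    [0,0,-0.006],
    [0,0,-0.004],
    [0,0,-0.0015],
  ],
  yaw=[0,0,0,0,0,0,0,0,0,0],
)

```text
time: 10.05
ee_pos: [0.4682, 0.2932, 0.2526]
tcp_rot: [180.0, -0.1, 92.0]
wrist_force: [-4.6, 0.6, 12.8]
opening: 0.0311
grasp_force: 31.8
```

Request:
move_arm(
  jaw=[1,0.4,0.4,0.4,0.4,0.4,0.4,0.4,0.4,0.4],
  delta_pos=[
    [0,0,0],
    [0,0,0],
    [0,0,0],
    [0,0,0],
    [0,0,0],
    [0,0,0],
    [0,0,0.02],
    [0,0,0.02],
    [0,0,0.02],
    [0,0,0.025],
  ],
  yaw=[0,0,0,0,0,0,0,0,0,0],
)

```text
time: 10.88
ee_pos: [0.468, 0.2929, 0.3362]
tcp_rot: [-179.9, 0.0, 92.0]
wrist_force: [0.4, 0.1, 0.2]
opening: 0.0513
grasp_force: 0.0
```

Request:
move_arm(
  jaw=[0.4,0.4,0.4,0.4,0.4,0.4,0.4,0.4,0.4,0.4],
  delta_pos=[
    [0.004,-0.034,0],
    [0.004,-0.034,0],
    [0.004,-0.034,0],
    [0.004,-0.034,0],
    [0.004,-0.034,0],
    [0.004,-0.034,0],
    [0.004,-0.034,0],
    [0.004,-0.034,0],
    [0.004,-0.034,0],
    [0.005,-0.034,0],
  ],
  yaw=[0,0,0,0,0,0,0,0,0,0],
)

```text
time: 11.72
ee_pos: [0.509, -0.0487, 0.3364]
tcp_rot: [180.0, 0.0, 92.0]
wrist_force: [0.7, 0.8, -0.5]
opening: 0.0513
grasp_force: 0.0
```

Request:
move_arm(
  jaw=[0.4,0.4,0.4,0.4,0.4,0.4,0.4,0.4],
  delta_pos=[
    [0.005,-0.039,0],
    [0,0,0],
    [0,0,-0.02],
    [0,0,-0.02],
    [0,0,-0.02],
    [0,0,-0.0195],
    [0,0,0],
    [0,0,0],
  ],
  yaw=[0,0,0,0,0,0,0,0],
)

```text
time: 12.38
ee_pos: [0.5139, -0.0858, 0.2563]
tcp_rot: [-179.9, -0.0, 92.0]
wrist_force: [-0.4, -0.5, 0.9]
opening: 0.0509
grasp_force: 0.0
```

Request:
move_arm(
  jaw=[1,1,1,1,1,1,1,1,1,1],
  delta_pos=[
    [0,0,0],
    [0,0,0],
    [0,0,0],
    [0,0,0],
    [0,0,0],
    [0,0,0.02],
    [0,0,0.02],
    [0,0,0.02],
    [0,0,0.02],
    [-0.01,0.025,0],
  ],
  yaw=[0,0,0,0,0,0,0,0,0,0],
)

```text
time: 13.22
ee_pos: [0.5055, -0.0629, 0.3408]
tcp_rot: [179.7, 0.1, 91.9]
wrist_force: [0.5, 1.1, -1.3]
opening: 0.0315
grasp_force: 30.7
```

Request:
move_arm(
  jaw=[1,1,1,1,1,1,1,1,1,1],
  delta_pos=[
    [-0.011,0.033,0],
    [-0.011,0.033,0],
    [-0.011,0.033,0],
    [-0.011,0.033,0],
    [-0.011,0.033,0],
    [-0.011,0.033,0],
    [-0.011,0.033,0],
    [-0.011,0.033,0],
    [-0.011,0.033,0],
    [-0.011,0.033,0],
  ],
  yaw=[0,0,0,0,0,0,0,0,0,0],
)

```text
time: 14.05
ee_pos: [0.3932, 0.2706, 0.3372]
tcp_rot: [180.0, -0.0, 92.0]
wrist_force: [0.6, -0.0, -1.5]
opening: 0.0311
grasp_force: 30.6
```

Request:
move_arm(
  jaw=[1,1,1,1,1,1,1,1,1,1],
  delta_pos=[
    [-0.011,0.03,0],
    [0,0,0],
    [0,0,-0.02],
    [0,0,-0.02],
    [0,0,-0.02],
    [0,0,-0.014],
    [0,0,-0.006],
    [0,0,-0.004],
    [0,0,-0.001],
    [0,0,0],
  ],
  yaw=[0,0,0,0,0,0,0,0,0,0],
)

```text
time: 14.88
ee_pos: [0.3833, 0.2991, 0.2534]
tcp_rot: [179.9, -0.1, 92.0]
wrist_force: [-3.0, -0.4, 4.3]
opening: 0.0311
grasp_force: 31.1
```

Request:
move_arm(
  jaw=[0.4,0.4,0.4,0.4,0.4,0.4,0.4,0.4,0.4,0.4],
  delta_pos=[
    [0,0,0],
    [0,0,0],
    [0,0,0],
    [0,0,0],
    [0,0,0],
    [0,0,0.02],
    [0,0,0.02],
    [0,0,0.02],
    [0,0,0.025],
    [0,0,0],
  ],
  yaw=[0,0,0,0,0,0,0,0,0,0],
)

```text
time: 15.72
ee_pos: [0.3836, 0.2994, 0.3413]
tcp_rot: [179.7, -0.2, 92.0]
wrist_force: [0.4, 0.8, 0.7]
opening: 0.051
grasp_force: 0.0
```

Run:
```python
from h import *
np.set_printoptions(precision=4,suppress=True)
a=save('top','t2.png');b=save('side','s2.png')
cv2.imwrite('pics/v2.png',np.vstack([cv2.resize(b[140:390,190:430],None,fx=2.3,fy=2.3,interpolation=2)[:,:,::-1]]))
cv2.imwrite('pics/w2.png',cv2.resize(a[130:270,255:535],None,fx=2.8,fy=2.8,interpolation=2)[:,:,::-1])
for k in ['slide_tray','stand_deck','staining_jar','red_pad','yellow_pad','white_pad','red_bottle','white_bottle','yellow_bottle']:
    p=[pinpoint(n,k)[:1] for n in ['top','side']]
    print(k,[[(np.round(x['xy'],1).tolist(),round(x['confidence'],2)) for x in q] for q in p], tri(p[0][0]['xy'],p[1][0]['xy']) if p[0] and p[1] else None)
```

```text
slide_tray [[([294.3, 175.3], 0.66)], [([288.5, 242.5], 0.56)]] (array([0.5941, 0.0777, 0.0013]), np.float64(0.0025498493245845327))
stand_deck [[([469.9, 244.7], 0.7)], [([375.3, 152.1], 0.94)]] (array([ 0.4375, -0.3004,  0.0272]), np.float64(0.00536103167111183))
staining_jar [[([355.7, 167.5], 0.71)], [([371.7, 348.4], 0.74)]] (array([ 0.5281, -0.0286, -0.4183]), np.float64(0.32807819423918383))
red_pad [[([367.7, 212.9], 0.9)], [([336.7, 206.2], 0.67)]] (array([ 0.5111, -0.0863, -0.0127]), np.float64(0.001497084624741451))
yellow_pad [[([328.2, 212.8], 0.79)], [([332.1, 226.4], 0.79)]] (array([ 0.5091,  0.0022, -0.0023]), np.float64(0.004632801637156422))
white_pad [[([290.0, 213.2], 0.7)], [([325.2, 250.5], 0.98)]] (array([0.5089, 0.0868, 0.0022]), np.float64(0.0031036241168714116))
red_bottle [[([199.9, 195.6], 0.57)], [([281.2, 325.8], 0.67)]] (array([0.5503, 0.288 , 0.0021]), np.float64(0.00024739262016467225))
white_bottle [[([195.2, 233.1], 0.88)], [([326.2, 337.8], 0.95)]] (array([0.4663, 0.2958, 0.0023]), np.float64(0.0011936548090939693))
yellow_bottle [[([190.7, 267.6], 0.87)], [([375.4, 347.1], 0.56)]] (array([0.3855, 0.3014, 0.0096]), np.float64(0.012833206349176163))
```

View pics/v2.png

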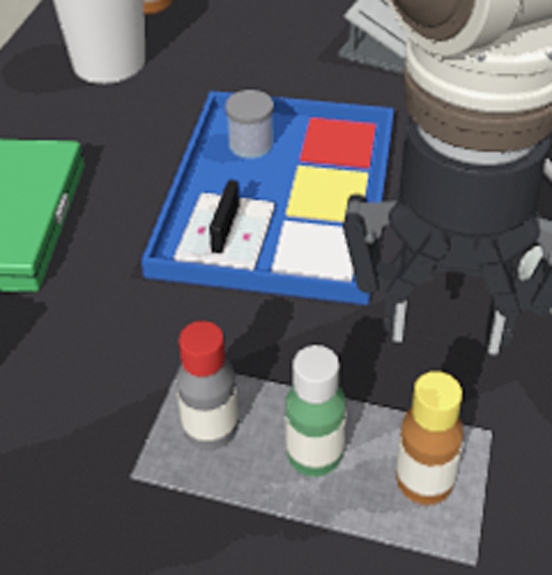

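View pics/w2.png

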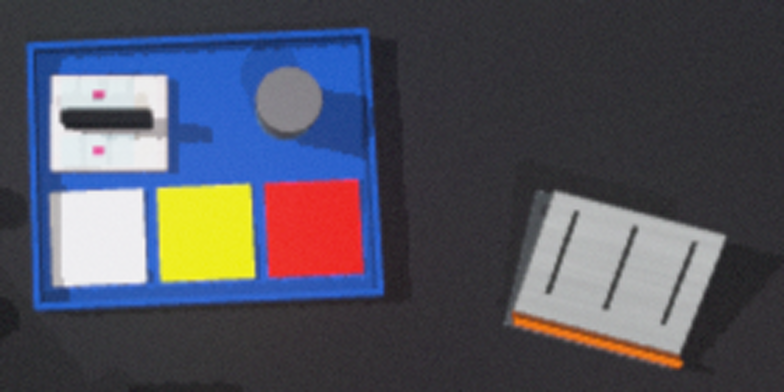

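All three bottles stand on the mat, and the three pads and the tray are clear. Next I'll measure the tray, pads and deck exactly.

Run:
```python
from h import *
np.set_printoptions(precision=4,suppress=True)
T=cv2.imread('pics/t2.png');Hh=cv2.cvtColor(T,cv2.COLOR_BGR2HSV).astype(int);h,s,v=[Hh[...,i] for i in range(3)]
def blob(m,x0,y0,x1,y1,z,nm):
    k=np.zeros(m.shape,np.uint8);k[y0:y1,x0:x1]=m[y0:y1,x0:x1]
    N,L,st,c=cv2.connectedComponentsWithStats(k);i=1+st[1:,4].argmax()
    pts=np.argwhere(L==i)[:,::-1].astype(float)
    W=np.array([atz('top',p,z)[:2] for p in pts])
    r=cv2.minAreaRect((W*1000).astype(np.float32));print(nm,st[i],'cen',W.mean(0),'rect',r)
for nm,m,b in [('red',((h<8)|(h>172))&(s>140)&(v>100),(345,190,390,232)),('yellow',(abs(h-29)<6)&(s>120)&(v>100),(308,190,348,234)),('white',(s<90)&(v>105),(270,195,310,236))]:
    blob(m,*b,.008,nm)
blob((s<60)&(v>100)|(v<60)&(s<100),272,154,317,192,.013,'tray')
blob((v<75)&(s<120),276,163,312,178,.047,'bar')
blob((v>90)&(s<70),430,195,520,262,.04,'deck')
blob((h>5)&(h<18)&(s>150)&(v>120),430,235,505,270,.033,'ledge')
# image-line based ledge angle
```

```text
red [ 350  195   35   34 1090] cen [ 0.514  -0.0822] rect ((514.2086181640625, -82.2161865234375), (72.28170013427734, 73.09066009521484), 2.362715005874634)
yellow [ 311  196   35   34 1104] cen [0.511  0.0025] rect ((511.02093505859375, 2.574859619140625), (72.87372589111328, 73.19847869873047), 2.2896580696105957)Traceback (most recent call last):
  File "<stdin>", line 11, in <module>
  File "<stdin>", line 8, in blob
  File "h.py", line 10, in atz
    c,d=ray(n,xy);return c+d*(z-c[2])/d[2]
        ~~~^^^^^^
  File "h.py", line 7, in ray
    m=camera_model(n);R=np.array(m['R']);t=np.array(m['t'])
ValueError: time passes only in moves, steps and waits
```

```bash
sed -i 's/^def save/import functools\ncm=functools.lru_cache(camera_model)\ndef save/; s/m=camera_model(n)/m=cm(n)/' h.py
python3 - <<'E'
from h import *
np.set_printoptions(precision=4,suppress=True)
T=cv2.imread('pics/t2.png');Hh=cv2.cvtColor(T,cv2.COLOR_BGR2HSV).astype(int);h,s,v=[Hh[...,i] for i in range(3)]
def blob(m,x0,y0,x1,y1,z,nm):
    k=np.zeros(m.shape,np.uint8);k[y0:y1,x0:x1]=m[y0:y1,x0:x1]
    N,L,st,c=cv2.connectedComponentsWithStats(k);i=1+st[1:,4].argmax()
    pts=np.argwhere(L==i)[:,::-1].astype(float)
    W=np.array([atz('top',p,z)[:2] for p in pts])
    r=cv2.minAreaRect((W*1000).astype(np.float32));print(nm,st[i],'cen',W.mean(0),'rect',r)
blob((s<90)&(v>105),270,195,310,236,.008,'white')
blob((s<60)&(v>100)|(v<60)&(s<100),272,154,317,192,.013,'tray')
blob((v<75)&(s<120),276,163,312,178,.047,'bar')
blob((v>90)&(s<70),430,195,520,262,.04,'deck')
blob((h>5)&(h<18)&(s>150)&(v>120),430,235,505,270,.033,'ledge')
E
```

```text
white [ 272  197   36   36 1172] cen [0.5071 0.0875] rect ((507.2501525878906, 87.5360336303711), (75.65557098388672, 75.14685821533203), 2.277350902557373)
tray [ 273  157   42   35 1361] cen [0.5973 0.0787] rect ((596.7985229492188, 79.06348419189453), (76.11812591552734, 91.1050796508789), 0.055985745042562485)
bar [277 170  32   6 188] cen [0.5943 0.0781] rect ((594.2785034179688, 78.43350982666016), (66.4462661743164, 10.82579231262207), 89.81883239746094)
deck [ 435  198   79   59 2810] cen [ 0.478  -0.3087] rect ((472.94708251953125, -307.52740478515625), (146.02073669433594, 108.21231079101562), 74.99930572509766)
ledge [438 242  61  20 250] cen [ 0.4262 -0.2944] rect ((426.4376525878906, -293.793701171875), (131.2207489013672, 8.74882698059082), 74.58594512939453)
```

Run:
```python
from h import *
np.set_printoptions(precision=4,suppress=True)
a=atz('top',(452.5,198.6),.0623);b=atz('top',(513.9,214.3),.0623);m=(a+b)/2;d=a-b
yw=np.arctan2(-d[0],d[1]);print(a,b,np.linalg.norm(d),np.degrees(yw),m-.0906*np.array([np.cos(yw),np.sin(yw),0]))
l=(atz('top',(438.2,243.5),.02)+atz('top',(498,259.5),.02))/2;print(l)
```

```text
[ 0.5356 -0.2572  0.0623] [ 0.5025 -0.3833  0.0623] 0.13041026628582236 -14.711052820717182 [ 0.4314 -0.2972  0.0623]
[ 0.4257 -0.2979  0.02  ]
```

Request:
move_arm(
  jaw=[0.4,0.4,0.4,0.4,0.4,0.4,0.4,0.4,0.4,0.4],
  delta_pos=[
    [0.0237,-0.0245,0],
    [0.0237,-0.0245,0],
    [0.0237,-0.0245,0],
    [0.0237,-0.0245,0],
    [0.0237,-0.0245,0],
    [0.0237,-0.0245,0],
    [0.0237,-0.0245,0],
    [0.0237,-0.0245,0],
    [0.0232,-0.0243,0],
    [0,0,0],
  ],
  yaw=[-0.035,0,0,0,0,0,0,0,0,0],
)

```text
time: 17.55
ee_pos: [0.5988, 0.075, 0.3355]
tcp_rot: [180.0, 0.1, 89.8]
wrist_force: [1.1, 0.7, -0.7]
opening: 0.0514
grasp_force: 0.0
```

Request:
move_arm(
  jaw=[0.4,0.4,0.4,0.4,0.4,0.4,0.4,0.4],
  delta_pos=[
    [0,0,-0.03],
    [0,0,-0.03],
    [0,0,-0.03],
    [0,0,-0.03],
    [0,0,-0.015],
    [0,0,-0.0077],
    [0,0,0],
    [0,0,0],
  ],
  yaw=[0,0,0,0,0,0,0,0],
)

```text
time: 18.22
ee_pos: [0.5962, 0.0789, 0.1948]
tcp_rot: [180.0, -0.0, 90.0]
wrist_force: [-0.3, 0.5, 0.4]
opening: 0.0512
grasp_force: 0.0
```

Request:
move_arm(
  jaw=[1,1,1,1,1,1,1,1],
  delta_pos=[
    [0,0,0],
    [0,0,0],
    [0,0,0],
    [0,0,0],
    [0,0,0],
    [0,0,0],
    [0,0,0],
    [0,0,0],
  ],
  yaw=[0,0,0,0,0,0,0,0],
  force=40,
)

```text
time: 18.88
ee_pos: [0.5964, 0.0788, 0.1953]
tcp_rot: [179.9, -0.0, 90.0]
wrist_force: [0.9, 0.3, 6.2]
opening: 0.0113
grasp_force: 40.1
```

Request:
move_arm(
  jaw=[1,1,1,1,1,1,1,1,1,1],
  delta_pos=[
    [0,0,0.015],
    [0,0,0.03],
    [0,0,0.03],
    [0,0,0.03],
    [0,0,0.015],
    [-0.011,-0.033,0],
    [-0.012,-0.035,0],
    [-0.012,-0.035,0],
    [-0.012,-0.035,0],
    [-0.012,-0.035,0],
  ],
  yaw=[0,0,0,0,0,-0.023,-0.0235,-0.0235,-0.0235,-0.0235],
)

```text
time: 19.72
ee_pos: [0.536, -0.0956, 0.3139]
tcp_rot: [-180.0, -0.0, 83.3]
wrist_force: [0.4, 0.0, -1.5]
opening: 0.011
grasp_force: 39.4
```

Request:
move_arm(
  jaw=[1,1,1,1,1,1,1,1,1,1],
  delta_pos=[
    [-0.012,-0.035,0],
    [-0.012,-0.035,0],
    [-0.012,-0.035,0],
    [-0.012,-0.035,0],
    [-0.012,-0.035,0],
    [-0.0125,-0.036,0],
    [0,0,-0.02],
    [0,0,-0.02],
    [0,0,-0.018],
    [0,0,0],
  ],
  yaw=[-0.0235,-0.0235,-0.0235,-0.0235,-0.0235,-0.0235,0,0,0,0],
)

```text
time: 20.55
ee_pos: [0.4634, -0.305, 0.252]
tcp_rot: [-179.7, -0.1, 75.2]
wrist_force: [-0.1, 0.4, -2.1]
opening: 0.011
grasp_force: 39.3
```

Request:
move_arm(
  jaw=[1,1],
  delta_pos=[
    [0,0,0],
    [0,0,0],
  ],
  yaw=[0,0],
)

```text
time: 20.72
ee_pos: [0.4647, -0.3052, 0.2571]
tcp_rot: [179.9, 0.0, 75.3]
wrist_force: [-0.2, 0.0, -0.9]
opening: 0.0114
grasp_force: 39.3
```

Run:
```python
from h import *
a=save('top','t3.png');b=save('side','s3.png')
cv2.imwrite('pics/v3.png',np.hstack([cv2.resize(a[180:280,420:540],(480,400),interpolation=2),cv2.resize(b[100:180,325:405],(320,320),interpolation=2)[:,:].copy().repeat(1,0) if 0 else cv2.resize(b[100:190,325:396],(316,400),interpolation=2)])[:,:,::-1])
```

View pics/v3.png

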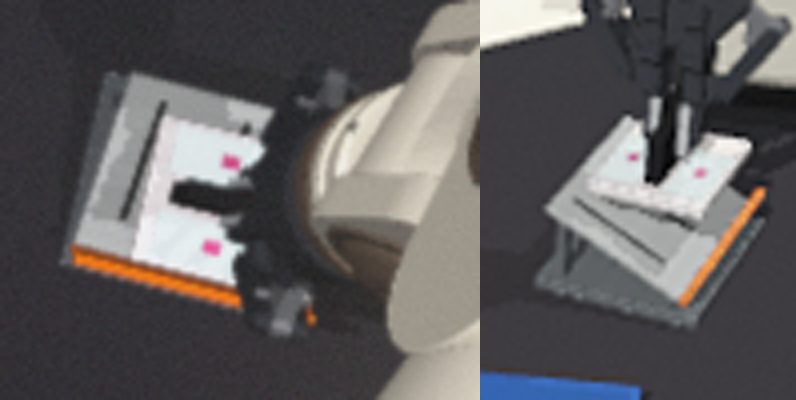

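The tray is held level over the deck and parallel to the ledge: plate corner at (135,262) in the left crop, ledge from (75,255) to (240,300). Next I'll lower it until it touches.

Request:
move_arm(
  jaw=[1,1,1,1],
  delta_pos=[
    [0,0,-0.005],
    [0,0,-0.004],
    [0,0,0],
    [0,0,0],
  ],
  yaw=[0,0,0,0],
)

```text
time: 21.15
ee_pos: [0.4644, -0.3052, 0.2467]
tcp_rot: [-180.0, -0.0, 75.3]
wrist_force: [-0.1, -1.5, -1.5]
opening: 0.0118
grasp_force: 39.4
```

Request:
move_arm(
  jaw=[1,1,1,1],
  delta_pos=[
    [0,0,-0.0015],
    [0,0,-0.0015],
    [0,0,0],
    [0,0,0],
  ],
  yaw=[0,0,0,0],
)

```text
time: 21.48
ee_pos: [0.4645, -0.3053, 0.244]
tcp_rot: [-180.0, 0.0, 75.3]
wrist_force: [-0.1, -0.3, -2.3]
opening: 0.0114
grasp_force: 39.4
```

Request:
move_arm(
  jaw=[1,1,1,1],
  delta_pos=[
    [0,0,-0.001],
    [0,0,-0.001],
    [0,0,0],
    [0,0,0],
  ],
  yaw=[0,0,0,0],
)

```text
time: 21.82
ee_pos: [0.4644, -0.3052, 0.2435]
tcp_rot: [179.9, 0.0, 75.2]
wrist_force: [-5.0, 3.6, 9.4]
opening: 0.0114
grasp_force: 41.0
```

Request:
move_arm(
  jaw=[1,1,1,1],
  delta_pos=[
    [0,0,-0.001],
    [0,0,0],
    [0,0,0],
    [0,0,0],
  ],
  yaw=[0,0,0,0],
)

```text
time: 22.15
ee_pos: [0.4643, -0.3052, 0.2433]
tcp_rot: [179.9, 0.0, 75.2]
wrist_force: [-7.6, 3.6, 16.0]
opening: 0.0109
grasp_force: 41.9
```

Request:
move_arm(
  jaw=[1,0.84,0.82,0.8,0.78,0.75,0.72,0.69,0.66,0.63],
  delta_pos=[
    [0,0,0.002],
    [0,0,0],
    [0,0,0],
    [0,0,0],
    [0,0,0],
    [0,0,0],
    [0,0,0],
    [0,0,0],
    [0,0,0],
    [0,0,0],
  ],
  yaw=[0,0,0,0,0,0,0,0,0,0],
)

```text
time: 22.98
ee_pos: [0.4645, -0.3053, 0.2429]
tcp_rot: [-180.0, -0.0, 75.3]
wrist_force: [-0.9, -0.2, -0.8]
opening: 0.0316
grasp_force: 0.4
```

Request:
move_arm(
  jaw=[0.58,0.53,0.48,0.43,0.38,0.33,0.3,0.3,0.3],
  delta_pos=[
    [0,0,0],
    [0,0,0],
    [0,0,0],
    [0,0,0],
    [0,0,0],
    [0,0,0],
    [0,0,0],
    [0,0,0],
    [0,0,0],
  ],
  yaw=[0,0,0,0,0,0,0,0,0],
)

```text
time: 23.73
ee_pos: [0.4645, -0.3053, 0.243]
tcp_rot: [-180.0, -0.0, 75.3]
wrist_force: [-0.1, -0.1, 0.9]
opening: 0.0598
grasp_force: 0.0
```

Run:
```python
from h import *
a=save('top','t4.png');b=save('side','s4.png')
cv2.imwrite('pics/v4.png',np.hstack([cv2.resize(a[180:280,420:540],(480,400),interpolation=2),cv2.resize(b[100:190,325:396],(316,400),interpolation=2)])[:,:,::-1])
```

```text
(no output)
```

View pics/v4.png

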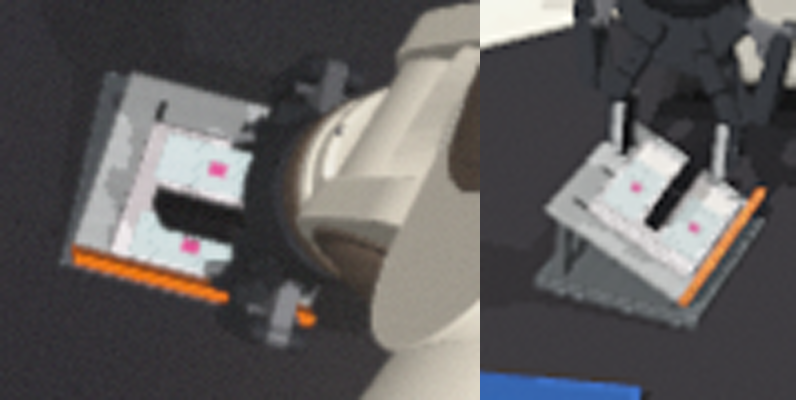

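Request:
move_arm(
  jaw=[0.3,0.3,0.3,0.3,0.4,0.4,0.4,0.4,0.4,0.4],
  delta_pos=[
    [0,0,0.02],
    [0,0,0.025],
    [0,0,0.025],
    [0,0,0.025],
    [0,0.034,0],
    [0,0.034,0],
    [0,0.034,0],
    [0,0.034,0],
    [0,0.034,0],
    [0,0.034,0],
  ],
  yaw=[0,0,0,0,0.048,0.05,0.05,0.05,0.05,0.05],
)

```text
time: 24.67
ee_pos: [0.4641, -0.0998, 0.3381]
tcp_rot: [180.0, 0.0, 92.4]
wrist_force: [0.9, -0.2, 0.3]
opening: 0.0513
grasp_force: 0.0
```

Run:
```python
from h import *
np.set_printoptions(precision=4,suppress=True)
a=save('top','t5.png');b=save('side','s5.png')
cv2.imwrite('pics/v5.png',np.hstack([cv2.resize(a[180:280,420:540],(480,400),interpolation=2),cv2.resize(b[100:190,325:396],(316,400),interpolation=2)])[:,:,::-1])
yw=np.radians(-14.8);al=np.radians(25);O=np.array([.4315,-.297,.02])
X=np.array([np.cos(yw)*np.cos(al),np.sin(yw)*np.cos(al),np.sin(al)]);Y=np.array([-np.sin(yw),np.cos(yw),0]);Z=np.cross(X,Y)
for n in ['top','side']:
    o=outline_of(n,'slide_tray')[0];c,_=cv2.findContours(o['mask'].astype(np.uint8),0,2);c=max(c,key=cv2.contourArea)
    q=cv2.boxPoints(cv2.minAreaRect(c)) if n=='top' else cv2.approxPolyDP(c,3,True)[:,0]
    for p in q:
        C,d=ray(n,p);P=C+d*((O+.008*Z-C)@Z)/(d@Z)-O;print(n,p,[round(float(P@v),4) for v in(X,Y)])
p=[pinpoint(n,'slide_tray')[0]['xy'] for n in('top','side')];t,e=tri(*p);print([float((t-O)@v) for v in(X,Y,Z)],e)
```

```text
Traceback (most recent call last):
IndexError: list index out of range
```

View pics/v5.png

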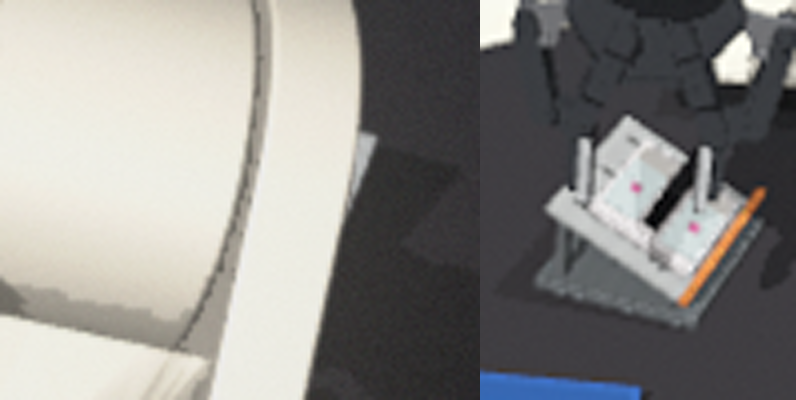

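The arm blocks the top view, so I'll move on above the white bottle and then check.

Request:
move_arm(
  jaw=[0.4,0.4,0.4,0.4,0.4,0.4,0.4,0.4,0.4,0.4],
  delta_pos=[
    [0,0.036,0],
    [0,0.036,0],
    [0,0.036,0],
    [0,0.036,0],
    [0,0.036,0],
    [0,0.036,0],
    [0,0.036,0],
    [0,0.036,0],
    [0,0.036,0],
    [0.0033,0.036,0],
  ],
  yaw=[0,0,0,0,0,0,0,0,0,0],
)

```text
time: 25.65
ee_pos: [0.4679, 0.2598, 0.3381]
tcp_rot: [180.0, 0.0, 92.2]
wrist_force: [0.4, -0.3, 0.3]
opening: 0.0514
grasp_force: 0.0
```

Request:
move_arm(
  jaw=[0.4,0.4,0.4,0.4],
  delta_pos=[
    [0,0.0348,0],
    [0,0,0],
    [0,0,0],
    [0,0,0],
  ],
  yaw=[0,0,0,0],
)

```text
time: 25.98
ee_pos: [0.4682, 0.2929, 0.3377]
tcp_rot: [-180.0, 0.0, 92.3]
wrist_force: [0.1, -0.2, 0.0]
opening: 0.0513
grasp_force: 0.0
```

```bash
cat > tr.py <<'E'
from h import *
np.set_printoptions(precision=4,suppress=True)
a=save('top','t6.png');b=save('side','s6.png')
cv2.imwrite('pics/v6.png',np.hstack([cv2.resize(a[180:280,420:540],(480,400),interpolation=2),cv2.resize(b[100:190,325:396],(316,400),interpolation=2)])[:,:,::-1])
yw=np.radians(-14.8);al=np.radians(25);O=np.array([.4315,-.297,.02])
X=np.array([np.cos(yw)*np.cos(al),np.sin(yw)*np.cos(al),np.sin(al)]);Y=np.array([-np.sin(yw),np.cos(yw),0]);Z=np.cross(X,Y)
for n in ['top','side']:
    for o in outline_of(n,'slide_tray')[:1]:
        c,_=cv2.findContours(o['mask'].astype(np.uint8),0,2);c=max(c,key=cv2.contourArea)
        q=cv2.boxPoints(cv2.minAreaRect(c)) if n=='top' else cv2.approxPolyDP(c,3,True)[:,0]
        for p in q:
            C,d=ray(n,p);P=C+d*((O+.008*Z-C)@Z)/(d@Z)-O;print(n,p,[round(float(P@v),4) for v in(X,Y)])
p=[pinpoint(n,'slide_tray') for n in('top','side')]
if p[0] and p[1]:t,e=tri(p[0][0]['xy'],p[1][0]['xy']);print([float((t-O)@v) for v in(X,Y,Z)],e)
E
python3 tr.py
```

```text
top [447.1505 242.2566] [0.0057, 0.0477]
top [455.954  208.5097] [0.0832, 0.0535]
top [501.669  220.4354] [0.083, -0.0435]
top [492.8655 254.1823] [0.0057, -0.0518]
side [374 137] [0.036, -0.0569]
side [367 139] [0.0487, -0.0279]
side [365 148] [0.0373, 0.0141]
side [370 161] [0.0043, 0.0506]
side [382 147] [-0.0004, -0.038]
[0.038260719802942884, 0.002082923864908947, 0.017510024342724244] 0.010939892500635139
```

View pics/v6.png

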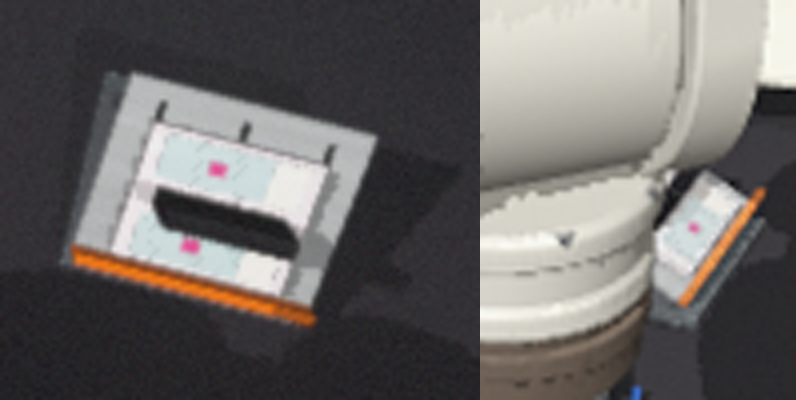

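```bash
cat > led.py <<'E'
import sys
from h import *
T=cv2.imread('pics/'+sys.argv[1]);Hh=cv2.cvtColor(T,cv2.COLOR_BGR2HSV).astype(int);h,s,v=[Hh[...,i] for i in range(3)]
yw=np.radians(-14.8);al=np.radians(25);O=np.array([.4315,-.297,.02])
X=np.array([np.cos(yw)*np.cos(al),np.sin(yw)*np.cos(al),np.sin(al)]);Y=np.array([-np.sin(yw),np.cos(yw),0]);Z=np.cross(X,Y)
def pl(p,z):
    C,d=ray('top',p);P=C+d*((O+z*Z-C)@Z)/(d@Z)-O;return [P@X,P@Y]
org=(h>3)&(h<20)&(s>130)&(v>90);lum=T.astype(float)
g=T.astype(float);sat=g[...,2]-g[...,0] # orange-ness R-B, subpixel half crossing
whi=g.min(2)
E,Pw=[],[]
for c in range(440,498):
    col=sat[225:270,c];i=int(col.argmax());
    if col[i]<60: continue
    t=col[i]/2;j=i
    while col[j]>t:j-=1
    k=i
    while col[k]>t:k+=1
    up=225+j+(t-col[j])/(col[j+1]-col[j]);dn=225+k-1+(col[k-1]-t)/(col[k-1]-col[k])
    E.append(pl((c,up),.014)+pl((c,dn),.014))
    w=whi[215:int(up)+1,c]
    if 449<=c<=490: Pw.append((c,np.round(whi[int(up)-9:int(up)+2,c]).astype(int).tolist(),round(up,1)))
E=np.array(E);f=np.polyfit(E[:,1],E[:,0],1);print('inner edge x vs y: slope deg',np.degrees(np.arctan(f[0])),'x0',f[1],'outer',np.median(E[:,2]),'y range',E[:,1].min(),E[:,1].max())
for p in Pw[::5]:print(p)
E
python3 led.py t6.png;  python3 - <<'E'
from h import *
T=cv2.imread('pics/t6.png')
cv2.imwrite('pics/v7.png',cv2.resize(T[225:270,435:505],None,fx=10,fy=10,interpolation=0))
E
```

```text
inner edge x vs y: slope deg -0.15467054367948577 x0 0.0038288218607068895 outer -0.004403798498373716 y range -0.06012466421218943 0.06351918564934424
(449, [158, 167, 180, 203, 221, 226, 227, 227, 181, 93, 38], np.float64(244.9))
(454, [207, 203, 202, 206, 207, 206, 206, 204, 195, 110, 43], np.float64(246.0))
(459, [205, 206, 205, 202, 194, 201, 211, 220, 138, 55, 23], np.float64(247.3))
(464, [202, 208, 206, 206, 205, 206, 207, 220, 154, 69, 27], np.float64(248.7))
(469, [133, 118, 134, 182, 202, 193, 198, 217, 191, 105, 41], np.float64(249.9))
(474, [203, 204, 204, 205, 203, 203, 203, 201, 126, 55, 32], np.float64(251.3))
(479, [191, 191, 201, 197, 211, 223, 227, 221, 148, 66, 28], np.float64(252.7))
(484, [219, 228, 228, 228, 228, 229, 229, 226, 177, 93, 36], np.float64(253.9))
(489, [209, 224, 200, 217, 222, 222, 221, 214, 194, 114, 47], np.float64(254.7))
```

View pics/v7.png

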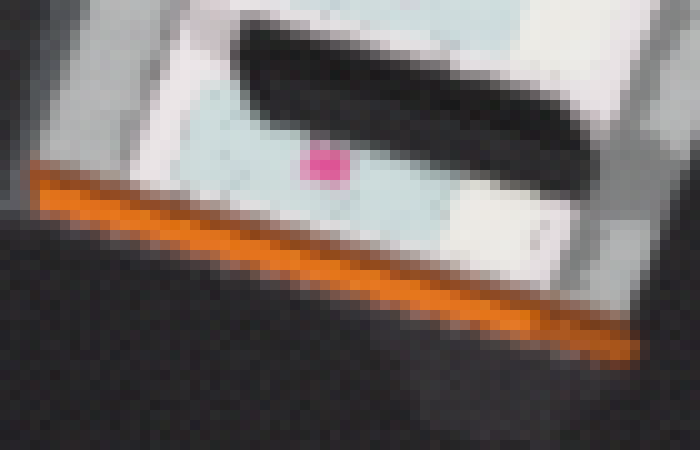

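The plate meets the ledge's dark inner face with no grey gap from (135,180) to (560,290) in this crop, so the tray is flat, against the ledge and centred. Now I'll put the bottles back, white first.

Request:
move_arm(
  jaw=[0.4,0.4,0.4,0.4,0.4,1,1,1,1,1],
  delta_pos=[
    [0,0,-0.022],
    [0,0,-0.022],
    [0,0,-0.022],
    [0,0,-0.0206],
    [0,0,0],
    [0,0,0],
    [0,0,0],
    [0,0,0],
    [0,0,0],
    [0,0,0],
  ],
  yaw=[0,0,0,0,0,0,0,0,0,0],
  force=30,
)

```text
time: 27.12
ee_pos: [0.468, 0.2937, 0.2526]
tcp_rot: [179.9, -0.1, 92.3]
wrist_force: [-0.4, -0.7, 2.8]
opening: 0.0311
grasp_force: 30.5
```

Request:
move_arm(
  jaw=[1,1,1,1,1,1,1,1,1,1],
  delta_pos=[
    [0,0,0.02],
    [0,0,0.02],
    [0,0,0.02],
    [0,0,0.025],
    [0.0065,-0.0342,0],
    [0.0065,-0.0342,0],
    [0.0065,-0.0342,0],
    [0.0065,-0.0342,0],
    [0.0065,-0.0342,0],
    [0.0065,-0.0342,0],
  ],
  yaw=[0,0,0,0,0,0,0,0,0,0],
)

```text
time: 27.95
ee_pos: [0.5067, 0.0867, 0.3369]
tcp_rot: [180.0, -0.0, 92.3]
wrist_force: [0.5, 0.2, -1.8]
opening: 0.0309
grasp_force: 30.4
```

Request:
move_arm(
  jaw=[1,1,1,1,1,1,1,1,1],
  delta_pos=[
    [0,0,0],
    [0,0,-0.02],
    [0,0,-0.02],
    [0,0,-0.02],
    [0,0,-0.013],
    [0,0,-0.004],
    [0,0,-0.0025],
    [0,0,0],
    [0,0,0],
  ],
  yaw=[0,0,0,0,0,0,0,0,0],
)

```text
time: 28.7
ee_pos: [0.507, 0.0885, 0.2579]
tcp_rot: [179.9, -0.0, 92.3]
wrist_force: [0.1, -0.2, -1.8]
opening: 0.0313
grasp_force: 30.4
```

Request:
move_arm(
  jaw=[1,1,0.4,0.4,0.4,0.4,0.4,0.4,0.4,0.4],
  delta_pos=[
    [0,0,-0.0015],
    [0,0,0],
    [0,0,0],
    [0,0,0],
    [0,0,0],
    [0,0,0],
    [0,0,0.02],
    [0,0,0.02],
    [0,0,0.02],
    [0,0,0.021],
  ],
  yaw=[0,0,0,0,0,0,0,0,0,0],
)

```text
time: 29.53
ee_pos: [0.5067, 0.0883, 0.337]
tcp_rot: [-180.0, 0.0, 92.3]
wrist_force: [0.5, 0.3, -1.2]
opening: 0.0512
grasp_force: 0.0
```

Request:
move_arm(
  jaw=[0.4,0.4,0.4,0.4,0.4,0.4,0.4,0.4],
  delta_pos=[
    [0.0075,0.0334,0],
    [0.0075,0.0334,0],
    [0.0075,0.0334,0],
    [0.0075,0.0334,0],
    [0.0075,0.0334,0],
    [0.0078,0.0334,0],
    [0,0,0],
    [0,0,0],
  ],
  yaw=[0,0,0,0,0,0,0,0],
)

```text
time: 30.2
ee_pos: [0.5521, 0.2904, 0.3352]
tcp_rot: [-179.9, 0.0, 92.5]
wrist_force: [-0.4, -1.0, -0.3]
opening: 0.0516
grasp_force: 0.0
```

Request:
move_arm(
  jaw=[0.4,0.4,0.4,0.4,0.4,1,1,1,1,1],
  delta_pos=[
    [0,0,-0.022],
    [0,0,-0.022],
    [0,0,-0.021],
    [0,0,-0.02],
    [0,0,0],
    [0,0,0],
    [0,0,0],
    [0,0,0],
    [0,0,0],
    [0,0,0],
  ],
  yaw=[0,0,0,0,0,0,0,0,0,0],
)

```text
time: 31.03
ee_pos: [0.5523, 0.2888, 0.2527]
tcp_rot: [179.9, -0.0, 92.3]
wrist_force: [0.1, -0.5, 2.7]
opening: 0.0309
grasp_force: 31.1
```

Request:
move_arm(
  jaw=[1,1,1,1,1,1,1,1,1,1],
  delta_pos=[
    [0,0,0.02],
    [0,0,0.03],
    [0,0,0.03],
    [0,0,0.03],
    [0,0,0.03],
    [-0.0035,-0.0302,0],
    [-0.0035,-0.034,0],
    [-0.0035,-0.034,0],
    [-0.0035,-0.034,0],
    [-0.0035,-0.034,0],
  ],
  yaw=[0,0,0,0,0,0,0,0,0,0],
)

```text
time: 31.87
ee_pos: [0.5341, 0.1212, 0.3918]
tcp_rot: [180.0, -0.0, 92.4]
wrist_force: [-0.2, 0.2, -1.3]
opening: 0.031
grasp_force: 30.9
```

Request:
move_arm(
  jaw=[1,1,1,1,1,1,1,1],
  delta_pos=[
    [-0.0035,-0.034,0],
    [-0.0035,-0.034,0],
    [-0.0035,-0.034,0],
    [-0.0035,-0.034,0],
    [-0.0035,-0.034,0],
    [-0.0035,-0.034,0],
    [0,0,0],
    [0,0,0],
  ],
  yaw=[0,0,0,0,0,0,0,0],
)

```text
time: 32.53
ee_pos: [0.5133, -0.083, 0.3917]
tcp_rot: [180.0, 0.0, 92.1]
wrist_force: [-0.4, 0.0, -2.2]
opening: 0.0309
grasp_force: 30.9
```

Request:
move_arm(
  jaw=[1,1,1,1,1,1,1,1,1,1],
  delta_pos=[
    [0,0,-0.025],
    [0,0,-0.03],
    [0,0,-0.03],
    [0,0,-0.025],
    [0,0,-0.015],
    [0,0,-0.007],
    [0,0,-0.0025],
    [0,0,0],
    [0,0,-0.0015],
    [0,0,0],
  ],
  yaw=[0,0,0,0,0,0,0,0,0,0],
)

```text
time: 33.37
ee_pos: [0.514, -0.0809, 0.2573]
tcp_rot: [179.9, 0.0, 92.4]
wrist_force: [-2.2, 1.4, 7.4]
opening: 0.0312
grasp_force: 31.6
```

Request:
move_arm(
  jaw=[1,0.4,0.4,0.4,0.4,0.4,0.4,0.4,0.4,0.4],
  delta_pos=[
    [0,0,0],
    [0,0,0],
    [0,0,0],
    [0,0,0],
    [0,0,0],
    [0,0,0],
    [0,0,0.02],
    [0,0,0.02],
    [0,0,0.02],
    [0,0,0.021],
  ],
  yaw=[0,0,0,0,0,0,0,0,0,0],
)

```text
time: 34.2
ee_pos: [0.5135, -0.0815, 0.337]
tcp_rot: [-180.0, -0.0, 92.3]
wrist_force: [0.2, 0.0, -0.9]
opening: 0.0515
grasp_force: 0.0
```

Request:
move_arm(
  jaw=[0.4,0.4,0.4,0.4,0.4,0.4,0.4,0.4,0.4,0.4],
  delta_pos=[
    [-0.0109,0.0318,0],
    [-0.0109,0.0318,0],
    [-0.0109,0.0318,0],
    [-0.0109,0.0318,0],
    [-0.0109,0.0318,0],
    [-0.0109,0.0318,0],
    [-0.0109,0.0318,0],
    [-0.0109,0.0318,0],
    [-0.0109,0.0318,0],
    [-0.0109,0.0318,0],
  ],
  yaw=[0,0,0,0,0,0,0,0,0,0],
)

```text
time: 35.03
ee_pos: [0.4037, 0.2379, 0.3365]
tcp_rot: [180.0, -0.0, 92.3]
wrist_force: [0.2, 0.5, -0.5]
opening: 0.0517
grasp_force: 0.0
```

Request:
move_arm(
  jaw=[0.4,0.4,0.4,0.4,0.4,0.4,0.4,0.4,0.4,0.4],
  delta_pos=[
    [-0.0109,0.0318,0],
    [-0.0109,0.0314,0],
    [0,0,0],
    [0,0,0],
    [0,0,-0.022],
    [0,0,-0.022],
    [0,0,-0.021],
    [0,0,-0.02],
    [0,0,0],
    [0,0,0],
  ],
  yaw=[0,0,0,0,0,0,0,0,0,0],
)

```text
time: 35.87
ee_pos: [0.3829, 0.2988, 0.2511]
tcp_rot: [-179.9, 0.1, 92.3]
wrist_force: [-0.2, 0.0, 0.5]
opening: 0.0512
grasp_force: 0.0
```

Request:
move_arm(
  jaw=[1,1,1,1,1,1,1,1,1,1],
  delta_pos=[
    [0,0,0],
    [0,0,0],
    [0,0,0],
    [0,0,0],
    [0,0,0],
    [0,0,0.02],
    [0,0,0.03],
    [0,0,0.03],
    [0,0,0.03],
    [0,0,0.03],
  ],
  yaw=[0,0,0,0,0,0,0,0,0,0],
)

```text
time: 36.7
ee_pos: [0.3825, 0.2996, 0.3933]
tcp_rot: [180.0, -0.0, 92.3]
wrist_force: [1.1, 0.6, -2.0]
opening: 0.0311
grasp_force: 30.4
```

Request:
move_arm(
  jaw=[1,1,1,1,1,1,1,1,1,1],
  delta_pos=[
    [0.0142,-0.033,0],
    [0.0142,-0.033,0],
    [0.0142,-0.033,0],
    [0.0142,-0.033,0],
    [0.0142,-0.033,0],
    [0.0142,-0.033,0],
    [0.0142,-0.033,0],
    [0.0142,-0.033,0],
    [0.0142,-0.0325,0],
    [0,0,0],
  ],
  yaw=[0,0,0,0,0,0,0,0,0,0],
)

```text
time: 37.53
ee_pos: [0.5121, -0.0012, 0.3912]
tcp_rot: [180.0, 0.1, 92.1]
wrist_force: [0.1, 0.2, -1.4]
opening: 0.0312
grasp_force: 30.6
```

Request:
move_arm(
  jaw=[1,1,1,1],
  delta_pos=[
    [0,0,0],
    [0,0,0],
    [0,0,0],
    [0,0,0],
  ],
  yaw=[0,0,0,0],
)

```text
time: 37.87
ee_pos: [0.5103, 0.0042, 0.3917]
tcp_rot: [180.0, -0.0, 92.4]
wrist_force: [0.6, -0.0, -1.3]
opening: 0.0312
grasp_force: 30.6
```

Request:
move_arm(
  jaw=[1,1,1,1,1,1,1,1,1,1],
  delta_pos=[
    [0,0,-0.025],
    [0,0,-0.03],
    [0,0,-0.03],
    [0,0,-0.025],
    [0,0,-0.015],
    [0,0,-0.007],
    [0,0,-0.0025],
    [0,0,0],
    [0,0,-0.0015],
    [0,0,0],
  ],
  yaw=[0,0,0,0,0,0,0,0,0,0],
)

```text
time: 38.7
ee_pos: [0.5106, 0.004, 0.258]
tcp_rot: [179.8, -0.0, 92.4]
wrist_force: [-6.5, 1.2, 12.7]
opening: 0.031
grasp_force: 33.0
```

Release, lift, retreat toward the start, and check.

Request:
move_arm(
  jaw=[1,0.4,0.4,0.4,0.4,0.4,0.4,0.4,0.4,0.4],
  delta_pos=[
    [0,0,0],
    [0,0,0],
    [0,0,0],
    [0,0,0],
    [0,0,0],
    [0,0,0],
    [0,0,0.02],
    [0,0,0.025],
    [0,0,0.03],
    [0,0,0.03],
  ],
  yaw=[0,0,0,0,0,0,0,0,0,0],
)

```text
time: 39.53
ee_pos: [0.5103, 0.0032, 0.3611]
tcp_rot: [-179.9, -0.0, 92.3]
wrist_force: [0.9, -0.1, 0.4]
opening: 0.0514
grasp_force: 0.0
```

Request:
move_arm(
  jaw=[0.4,0.4,0.4,0.4,0.4,0.4,0.4,0.4,0.4,0.4],
  delta_pos=[
    [-0.018,0.03,0],
    [-0.018,0.03,0],
    [-0.018,0.03,0],
    [-0.018,0.03,0],
    [-0.018,0.03,0],
    [-0.018,0.03,0],
    [-0.018,0.03,0],
    [-0.018,0.03,0],
    [-0.018,0.03,0],
    [-0.018,0.03,0],
  ],
  yaw=[0.07,0.07,0.07,0.07,0.07,0.07,0.07,0.07,0.07,0.07],
)

```text
time: 40.37
ee_pos: [0.3293, 0.3045, 0.3605]
tcp_rot: [180.0, 0.0, 132.6]
wrist_force: [0.6, 0.8, -0.3]
opening: 0.0514
grasp_force: 0.0
```

Request:
move_arm(
  jaw=[0.4,0.4,0.4,0.4,0.4,0.4],
  delta_pos=[
    [-0.018,0.03,0],
    [-0.018,0.03,0],
    [-0.018,0.03,0],
    [-0.018,0.03,0],
    [0,0,0],
    [0,0,0],
  ],
  yaw=[0.07,0.07,0.07,0.07,0,0],
)

```text
time: 40.87
ee_pos: [0.2576, 0.4244, 0.3599]
tcp_rot: [-179.9, 0.0, 148.6]
wrist_force: [0.4, -0.8, -0.3]
opening: 0.0512
grasp_force: 0.0
```

```bash
python3 - <<'E'
from h import *
np.set_printoptions(precision=4,suppress=True)
a=save('top','t8.png');b=save('side','s8.png')
cv2.imwrite('pics/v8.png',np.hstack([cv2.resize(a[130:270,255:535],(560,280),interpolation=2),cv2.resize(b[110:270,250:400],(240,280),interpolation=2)])[:,:,::-1])
for k in ['red','yellow','white']:
    for q in (k+'_bottle',k+'_pad'):
        p=[pinpoint(n,q)[:1] for n in ['top','side']]
        if p[0]:print(q,atz('top',p[0][0]['xy'],.008)[:2],tri(p[0][0]['xy'],p[1][0]['xy']) if p[1] else None)
E
python3 led.py t8.png | head -1
```

```text
red_bottle [ 0.5155 -0.0804] (array([ 0.5116, -0.0818, -0.0052]), np.float64(0.009906048985807785))
red_pad [ 0.4379 -0.3077] (array([ 0.4905, -0.3698, -0.2324]), np.float64(0.10438718627755629))
yellow_bottle [0.5124 0.0059] (array([0.5094, 0.0056, 0.0078]), np.float64(0.006059071868384153))
yellow_pad [0.5149 0.0037] (array([ 0.5197,  0.0037, -0.0833]), np.float64(0.004921715870503605))
white_bottle [0.5091 0.0858] (array([0.5077, 0.0855, 0.0089]), np.float64(0.0027689739770361452))
white_pad [0.5102 0.086 ] (array([0.5061, 0.0859, 0.0046]), np.float64(0.008722163392289655))
inner edge x vs y: slope deg 0.19986059435520892 x0 0.0037251666918549737 outer -0.004454125404548854 y range -0.06020115258120717 0.06352634244506769
```

View pics/v8.png

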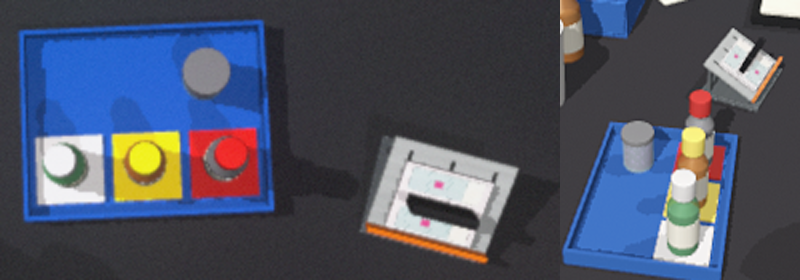

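Each bottle stands upright on the pad of its colour (caps at (58,158), (145,158) and (232,153)). The tray lies against the ledge at (440,205), and the jar is untouched at (206,72). I'm handing the job in.

```bash
python3 -c "
from workcell import bot
print(bot.job_done())"
```

```text
the job is handed in; nothing more can be done
None
```

I handed the job in at about 41 s of the 139 s limit: the tray lies on the drying stand against its ledge, each bottle stands upright on the pad of its cap colour, and the jar looks undisturbed. The last pictures show this, but no verdict came back.

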